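# Check the bench emergency stop and reset it

## Task

Carry out the routine check of the bench's emergency stop: press the large mushroom button all the way in so that it latches, twist it clockwise (seen from above) by its ribs as far as it goes so that it comes back up, and then press the small round reset button fully down and let it spring back. Only push with the fingers: do not pinch or grip the mushroom's ribs, and leave the loose glassware, the bung and the marker where they are.

Things in the scene. Friction and masses are not known exactly. Their poses are not given: they have to be found in the camera images.
- stop_station: fixed white housing, 116 x 116 x 56 mm high, bolted down, with the mushroom button on top at its centre. Origin: centre of its underside, on the work surface; z up. It and the reset station stand about 0.3 m apart, one left and one right, in either order, each turned by up to about 0.4 rad
- stop_top (a point): centre of the top of the mushroom's grey cap; moves and turns with the cap, z up. 92 mm above the work surface when up, 84 mm when latched. The cap is 92 mm across and 18 mm thick, with a flat middle 52 mm across and its edge about 10 mm lower; three upright ribs stand on it (see rib_push_faces), and between them the cap is open, with black arrows that point clockwise
- stop_press (a joint): how far the mushroom is pressed in, m: 0 up, 0.008 fully in. A push of 2 to 4 N moves it, alike all the way, then a hard stop; it stays in by itself where it was pushed to
- stop_turn (a joint): twist of the cap, rad, clockwise from above positive: 0 at rest, hard stop at 0.76, no turn the other way. A weak spring (0.025 to 0.065 N m) turns it back when let go. A cam lifts the pressed cap as it is twisted, 10.5 mm per rad, fully up at the end; it stays up as the cap turns back. Needs up to 0.12 N m (4 N at a rib); pressing down on the cap hinders it
- rib_push_faces: the counter-clockwise sides of the three ribs, which are pushed to turn the cap clockwise. Ribs: radial, upright, 8 mm thick, 22 to 44 mm from the centre, up to 20 mm above stop_top, at +60, 180 and -60 degrees (counter-clockwise positive from above) from the x axis of stop_top. Origin: on the cap's axis, 24 mm below stop_top; axes as stop_top
- rib_back_faces: the opposite faces of the three ribs. Origin and axes as rib_push_faces. Fingers that press on push faces and back faces at the same time are gripping
- reset_station: fixed white housing, 78 x 78 x 50 mm high, with the small round reset button on top at its centre. Origin: centre of its underside; z up
- reset_button_top (a point): centre of the top of the reset button: grey, 28 mm across, in a steel collar 44 mm across and 12 mm high; about 72 mm above the work surface when up, 10 mm above the collar; moves with the button
- reset_button (a joint): how far the reset button is pressed, m: 0 up, 0.006 fully down, against a spring of 1.5 to 5 N that returns it; then a hard stop
- beaker_50b: loose small glass beaker, 66 mm across, 92 mm high, standing behind the stations (bystander). Origin: centre of its underside
- cylinder_10: loose slim stoppered glass measuring cylinder, 30 mm foot, 131 mm high, standing behind the stations (bystander). Origin: centre of its underside
- bung_1: loose black rubber bung, 34 mm across, 22 mm high, between the stations (bystander). Origin: centre of its underside
- marker_green: loose green marker pen, 135 mm long, 13 mm thick, lying crosswise behind the right-hand station (bystander). Origin: centre of its underside
There are look-alikes about, which are no part of the job. What is shaped like the stop_station but blue or brown is not meant.

How it is judged:
By the outcome, as a careful person would: the job done as asked, in the order asked, and still so for the second after the job is handed in, with the robot touching nothing.
It also fails if it takes over 64 s, if anything falls off the work surface, if the arm or the gripper's body presses on something with over 40 N, if the wrist force passes 120 N, or if a joint passes its speed limit or range.

## Robot

A 7-joint arm with a two-finger parallel gripper is mounted at the origin on a cart in front of the work surface, level with it; the furniture and walls round the work are solid. World frame = base frame: x ahead of the robot, y to its left, z up, the work surface at z = 0. Lengths are in m, angles in rad, forces in N, time in s.
With the tool pointing down it reaches from about 0.4 to 0.925 m from the base axis. Payload 5.6 kg.
Tool frame: the origin (TCP) lies at the very end of the fingers, on their centre line; the grasp point (between the pads) lies 19 mm behind it; z points along the fingers, y is the direction in which the jaws open and shut (so a half turn about z gives the same grasp; the last joint's range is limited). The gripper opens to 85 mm and grips with 20 to 120 N. Pads are 22 mm wide; open, the fingers measure 114 mm over their backs; the gripper's body (76 mm by 85 mm) begins 54 mm behind the grasp point. The pads swing forward as they close: fully open they stand 13 mm farther back than shut.
Start: joints at [1.24, 0.468, -0.012, 1.603, 0.006, 1.071, -0.056], TCP at [0.184, -0.623, 0.231] pointing down, gripper open.
Joint ranges: [-2.53, 2.53], [-0.31, 2.02], [-1.57, 1.55], [0.28, 2.44], [-1.29, 4.43], [0.15, 1.84], [-2.92, 2.92]. Speed limits (rad/s): [2.57, 2.57, 3.14, 3.14, 3.14, 3.14, 3.14].

## Interface

Orientations are given as a rotation vector (axis times angle).
In Python, from cell import ctrl gives the robot as it stands. The module is installed in compiled form; this text tells all that it offers.
- The arm moves only by the tool step_arm, never from a script. Its argument "deltas" is a list of rows, each an object with "offset": the shift along the tool's x, y, z in m, a list of three; "spin": the turn about the tool's z in rad. In form: [{"offset": [tx, ty, tz], "spin": spin}, ...]. A call has exactly 10 rows; each row shifts and turns the pose as measured when the row begins, along the tool's axes as they then stand; what a row does not reach is not made up. A row lasts 1/8 s, in which the tool goes at most 62.5 mm and 10.7 degrees, less where a joint would pass 70% of its speed; a pose out of reach is approached as far as the arm can. A call with a gripper value outside its range is refused whole. "hand" is the gripper's target within -1 to 1 (fully open at 1, half-way at 0, shut at -1), set as the call begins (left out, the last holds). The fingers move at their own pace and stop on an object; "newtons" is the grip in N (left out, the last holds). Time passes only in rows, so rows that do not move let the fingers close, or fill a call up. It gives the time, the measured TCP pose, the force and the opening at its end, in the units of the state.
- ctrl.sense(): the state, without advancing time (a new reading comes with each control period).
- ctrl.grab_frame(name): name is "scene" or "top" or "wrist"; returns (picture, depth): 400x640x3 uint8, red, green, blue; 400x640 float32, m along the optical axis (not along the pixel's ray), 0 where there is no reading.
- ctrl.calibration(name): a dict with "fx", "fy", "cx", "cy" (pixels), "R" (3x3) and "t" (3): a world point X has camera coordinates R X + t. Camera axes: x right, y down, z forward; pixel columns grow to the right and rows downward; lengths in m; the calibration is good to about 2 mm. A picture is of the moment at which its call begins: read the wrist's pose just before it. calibration takes no time and is no camera call; for the wrist camera it gives the pose at the moment of the call.
- ctrl.finish_job(): hands the job in, once; it reports no verdict.
Trained networks look in the newest picture that a camera, given by its name, has taken for a name from the list of things; names that differ only in an ending like _2 or _b are one class to them, and where a whole thing is asked for, a point or a joint stands for the part that bears it (a point fixed in the world has none). Each returns a list of dicts, best first, with "conf" (0 to 1); they miss things now and then, are a little off and sometimes report something else, mostly with a low value. They report only what shows in the picture. A call takes as long as a camera call. They do not tell look-alikes from the thing itself.
- ctrl.find_in(camera, query): "extent" ([centre column, centre row, width, height] in pixels, round what is visible of it).
- ctrl.cut_out(camera, query): "mask" (400x640 bool, what is visible of it) and "extent" ([centre column, centre row, width, height] in pixels, round what is visible of it).
- ctrl.landmark_of(camera, query): "at" ([column, row] in pixels: a listed point, or the origin of a listed thing).
The state is a dict: "time": time; "joints": joint angles; "joint_vel": joint speeds; "effort": joint torques, N m; "tool_pos": TCP position; "tcp_rot": TCP orientation; "force": force on the tool from outside, world axes, zero at the start; "torque": the same for the moment, N m; "width": finger opening in m.
Only numpy, scipy, OpenCV 4.12 (cv2) and the standard library are available. Lean on these libraries where they do the work, as an engineer would, in place of code of your own. Each camera call takes 0.05 s, during which the arm holds its last target. There are 200 camera calls.

## Working session

There is one attempt and no reset: what is moved stays moved. The work goes in short steps, Python scripts to look and compute and a tool call to move; the robot and the scene stay as the last step left them, time stands still between calls to the robot, and variables do not carry over. Pictures are saved under pics/ and viewed, about 8 in all and at most 12, crops included, and the job is handed in when it is done.

Besides the shell and the picture viewer there is one more tool, called after "Request:" as name([rows], argument=value, ...), one row to a line, values as JSON. step_arm: Moves the arm, as the interface text tells. Its arguments: {"type":"object","properties":{"deltas":{"type":"array"},"hand":{"type":"number"},"newtons":{"type":"number"}},"required":["deltas"]}

```bash
mkdir -p pics
cat > h.py <<'E'
import numpy as np, cv2
from cell import ctrl
from scipy.spatial.transform import Rotation as Rn
def world(c,u,v,d):
    k=ctrl.calibration(c); p=np.array([(u-k['cx'])/k['fx']*d,(v-k['cy'])/k['fy']*d,d])
    return np.array(k['R']).T@(p-np.array(k['t']))
def onz(c,u,v,z):
    k=ctrl.calibration(c);R=np.array(k['R']);o=-R.T@np.array(k['t'])
    r=R.T@np.array([(u-k['cx'])/k['fx'],(v-k['cy'])/k['fy'],1]); return o+r*(z-o[2])/r[2]
def save(n,p): cv2.imwrite('pics/'+n+'.png',p[:,:,::-1])
E
python3 - <<'E'
from h import *
s=ctrl.sense();print({k:np.round(v,3) for k,v in s.items()})
for c in('top','scene'):
    p,d=ctrl.grab_frame(c);save(c,p);np.save(c+'d.npy',d)
    for q in('stop_station','stop_top','reset_button_top','reset_station','beaker_50b','bung_1','cylinder_10'):
        for r in ctrl.landmark_of(c,q):
            u,v=r['at'];z={'stop_top':.092,'reset_button_top':.072}.get(q,0)
            print(c,q,round(r['conf'],2),np.round(r['at']),onz(c,u,v,z).round(3))
E
```

```text
{'time': np.float64(0.0), 'joints': array([ 1.24 ,  0.468, -0.012,  1.604,  0.006,  1.071, -0.056]), 'joint_vel': array([-0.001,  0.001, -0.001,  0.   , -0.001,  0.   ,  0.002]), 'effort': array([-0.0000e+00, -5.3238e+01,  2.1000e-02, -2.5131e+01,  1.1000e-02,
        8.0000e-03, -0.0000e+00]), 'tool_pos': array([ 0.184, -0.623,  0.23 ]), 'tcp_rot': array([-3.107e+00, -4.500e-01,  1.000e-03]), 'force': array([ 0.623,  0.473, -0.417]), 'torque': array([0.034, 0.045, 0.015]), 'width': np.float64(0.086)}
top stop_station 0.9 [295. 212.] [0.54  0.164 0.   ]
top stop_station 0.77 [224. 271.] [0.389 0.356 0.   ]
top stop_station 0.7 [223. 198.] [0.588 0.363 0.   ]
top stop_top 0.9 [290. 206.] [0.542 0.166 0.092]
top stop_top 0.79 [215. 271.] [0.389 0.35  0.092]
top reset_button_top 0.61 [432. 224.] [ 0.489 -0.181  0.072]
top reset_station 0.77 [423. 226.] [ 0.493 -0.177  0.   ]
top beaker_50b 0.87 [350. 152.] [0.705 0.006 0.   ]
top bung_1 0.43 [352. 250.] [0.435 0.012 0.   ]
top cylinder_10 0.52 [308. 160.] [0.686 0.126 0.   ]
scene stop_station 0.97 [232. 320.] [0.395 0.35  0.   ]
scene stop_station 0.88 [194. 260.] [0.608 0.358 0.   ]
scene stop_station 0.68 [290. 245.] [0.546 0.151 0.   ]
scene stop_top 0.84 [188. 226.] [0.602 0.357 0.092]
scene stop_top 0.77 [226. 281.] [0.394 0.351 0.092]
scene reset_button_top 0.38 [417. 190.] [ 0.501 -0.191  0.072]
scene reset_station 0.78 [411. 214.] [ 0.505 -0.185  0.   ]
scene reset_station 0.2 [289. 219.] [0.649 0.1   0.   ]
scene beaker_50b 0.94 [310. 201.] [0.702 0.007 0.   ]
scene beaker_50b 0.33 [282. 223.] [0.643 0.122 0.   ]
scene bung_1 0.76 [365. 248.] [0.446 0.009 0.   ]
scene bung_1 0.74 [287. 221.] [0.642 0.109 0.   ]
scene cylinder_10 0.67 [281. 215.] [0.678 0.109 0.   ]
```

Run:
```python
import cv2
a=cv2.imread('pics/top.png')[120:320,160:480]
cv2.imwrite('pics/topc.png',cv2.resize(a,None,fx=2.5,fy=2.5,interpolation=2))
```

```text
(no output)
```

View pics/topc.png

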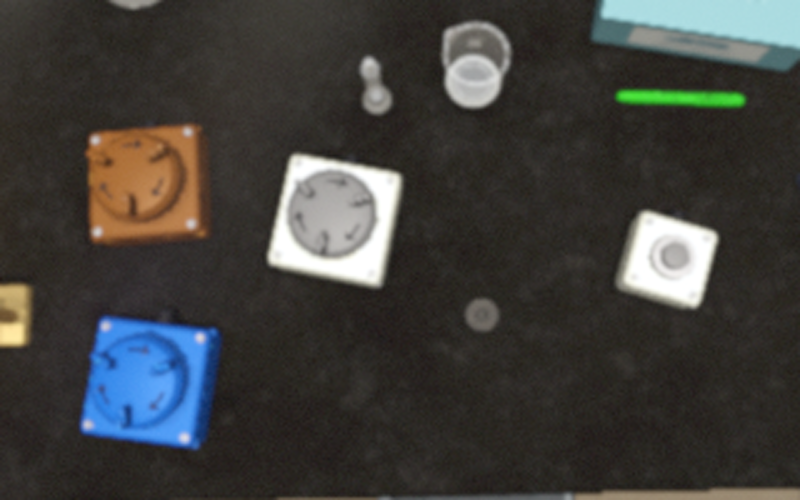

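View pics/scene.png

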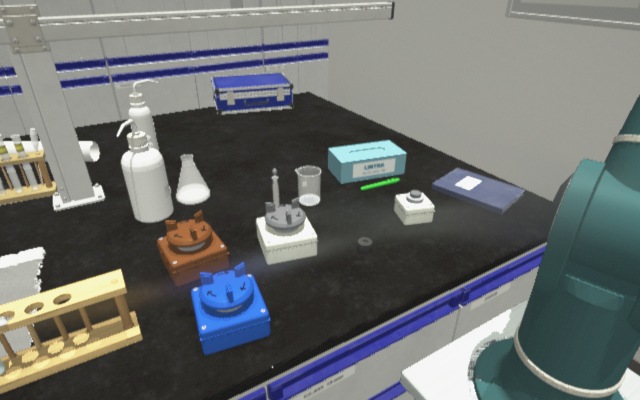

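The look-alikes in the top view are white (294,207), blue (224,271) and brown (223,198), all the same shape. I choose the white one, at about (0.542, 0.166). The reset station is the white one at (430,222). Next I move in with the fingers shut.

Request:
step_arm([
  {"offset": [0.042,-0.034,0],"spin": 0},
  {"offset": [0.042,-0.034,0],"spin": 0},
  {"offset": [0.042,-0.034,0],"spin": 0},
  {"offset": [0.042,-0.034,0],"spin": 0},
  {"offset": [0.042,-0.034,0],"spin": 0},
  {"offset": [0.042,-0.034,0],"spin": 0},
  {"offset": [0.042,-0.034,0],"spin": 0},
  {"offset": [0.042,-0.034,0],"spin": 0},
  {"offset": [0.042,-0.034,0],"spin": 0},
  {"offset": [0.042,-0.034,0],"spin": 0},
], hand=-1, newtons=60)

```text
time: 2.05
tool_pos: [0.499, -0.1709, 0.232]
tcp_rot: [3.104, 0.433, 0.004]
force: [0.9, -0.8, 0.2]
width: 0.0002
```

```bash
cat > st.py <<'E'
from h import *
def st(tgt=None):
    s=ctrl.sense();R=Rn.from_rotvec(s['tcp_rot']);p=np.array(s['tool_pos']);x=R.as_matrix()[:,0]
    print('t',round(float(s['time']),2),'p',p.round(4),'xyaw',round(np.arctan2(x[1],x[0]),3),'F',np.round(s['force'],1),'w',round(float(s['width']),3),'j',np.round(s['joints'],2))
    if tgt is not None: print('to',tgt,'tool offset',R.inv().apply(np.array(tgt)-p).round(4))
    return p,R
E
python3 - <<'E'
from st import *
p,R=st([0.542,0.166,0.25])
k=ctrl.calibration('wrist');o=-np.array(k['R']).T@np.array(k['t'])
print('cam in tool',R.inv().apply(o-p).round(3),'axes',(R.as_matrix().T@np.array(k['R']).T).round(2),k['fx'])
E
```

```text
t 2.05 p [ 0.499  -0.1709  0.232 ] xyaw 0.277 F [ 0.9 -0.8  0.2] w 0.0 j [ 0.5   0.28 -0.28  1.89  0.1   0.98 -1.12]
to [0.542, 0.166, 0.25] tool offset [ 0.1336 -0.3121 -0.0201]
cam in tool [ 0.066 -0.    -0.143] axes [[ 0.   -0.97 -0.26]
 [ 1.    0.    0.  ]
 [-0.   -0.26  0.97]] 315.19486899878905
```

Run:
```python
from h import *
p,d=ctrl.grab_frame('wrist');save('w1',p)
for q,z in(('reset_button_top',.072),('reset_station',0)):
    for r in ctrl.landmark_of('wrist',q):
        u,v=r['at'];print(q,round(r['conf'],2),np.round(r['at']),onz('wrist',u,v,z).round(4))
    for r in ctrl.cut_out('wrist',q)[:1]:
        m=r['mask'];print(r['extent'],world('wrist',*r['extent'][:2],np.median(d[m])).round(4))
```

```text
reset_button_top 0.66 [330. 194.] [ 0.4974 -0.1751  0.072 ]
[327.5, 194.7, 25.6, 30.6] [ 0.4944 -0.1767  0.0723]
reset_station 0.88 [327. 178.] [ 0.4961 -0.1794  0.    ]
```

View pics/w1.png

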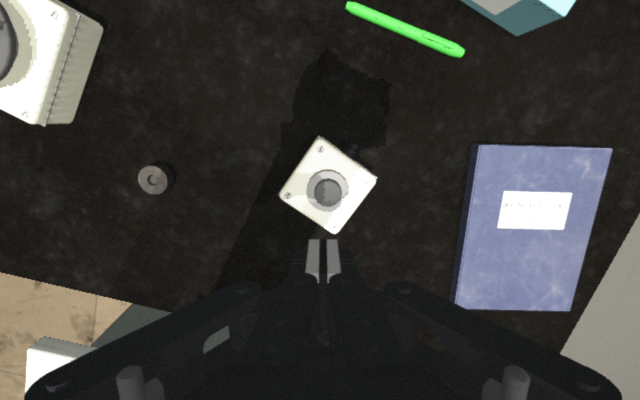

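Request:
step_arm([
  {"offset": [0.0145,-0.031,0],"spin": 0},
  {"offset": [0.013,-0.031,0],"spin": 0},
  {"offset": [0.013,-0.031,0],"spin": 0},
  {"offset": [0.013,-0.031,0],"spin": 0},
  {"offset": [0.013,-0.031,0],"spin": 0},
  {"offset": [0.013,-0.031,0],"spin": 0},
  {"offset": [0.013,-0.031,0],"spin": 0},
  {"offset": [0.0,-0.031,0],"spin": 0},
  {"offset": [0.0,-0.031,0],"spin": 0},
  {"offset": [0.0,-0.031,0],"spin": 0},
])

```text
time: 3.55
tool_pos: [0.5064, 0.1358, 0.2279]
tcp_rot: [3.104, 0.367, 0.0]
force: [-0.1, 1.1, 0.6]
width: -0.0
```

Run:
```python
from st import *
st()
p,d=ctrl.grab_frame('wrist');save('w2',p);np.save('w2d.npy',d)
for q,z in(('stop_top',.092),('stop_station',0),('rib_push_faces',.068)):
    for r in ctrl.landmark_of('wrist',q):
        u,v=r['at'];print(q,round(r['conf'],2),np.round(r['at']),onz('wrist',u,v,z).round(4))
# points: ribs = height above cap
k=ctrl.calibration('wrist');v,u=np.mgrid[:400,:640]
P=np.stack([(u-k['cx'])/k['fx']*d,(v-k['cy'])/k['fy']*d,d],-1)-np.array(k['t']);W=P@np.array(k['R'])
c=np.array([.542,.166]);near=np.linalg.norm(W[...,:2]-c,axis=-1)<.075
m=near&(W[...,2]>.098)&(W[...,2]<.118)&(d>0)
n,l,s,ce=cv2.connectedComponentsWithStats(m.astype(np.uint8))
for i in range(1,n):
    if s[i,4]>15: print('rib',s[i],W[l==i].mean(0).round(4))
m=near&(W[...,2]>.088)&(W[...,2]<.096);print('flat',m.sum(),W[m].mean(0).round(4))
m=near&(W[...,2]>.078)&(W[...,2]<.115);
cc,r=cv2.minEnclosingCircle(W[m][:,:2].astype(np.float32));print('circ',cc,r)
```

```text
t 3.55 p [0.5064 0.1358 0.2279] xyaw 0.235 F [-0.1  1.1  0.6] w -0.0 j [ 0.02  0.3  -0.43  1.89  0.17  0.99 -1.81]
stop_top 0.92 [302. 142.] [0.5456 0.1654 0.092 ]
stop_top 0.88 [65. 23.] [0.5909 0.3661 0.092 ]
stop_top 0.67 [ 70. 262.] [0.3826 0.3551 0.092 ]
stop_station 0.73 [305. 135.] [0.5472 0.1639 0.    ]
stop_station 0.69 [134.  46.] [0.5939 0.3613 0.    ]
stop_station 0.22 [476.  20.] [0.7062 0.0151 0.    ]
rib_push_faces 0.63 [ 84. 247.] [0.3898 0.3551 0.068 ]
rib [268  96  21  26 287] [0.5694 0.185  0.11  ]
rib [328 135  28  12 265] [0.5569 0.1302 0.1099]
rib [277 166  17  26 236] [0.5157 0.1684 0.11  ]
flat 6210 [0.5481 0.1615 0.0914]
circ (0.546865701675415, 0.16114701330661774) 0.04585583135485649
```

View pics/w2.png

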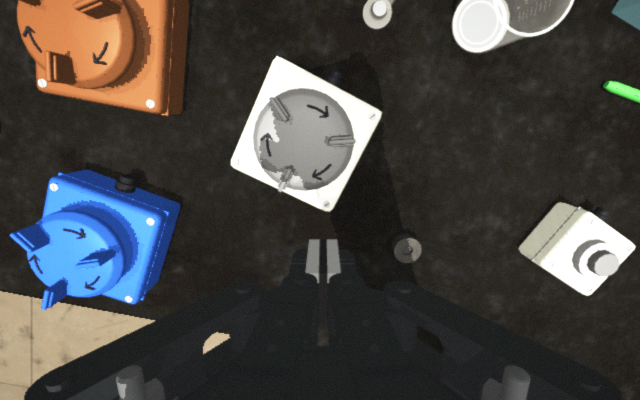

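The picture shows the white stop station with its grey cap centred at (302,140) and ribs at (280,109), (340,141) and (287,178). The depth image puts the axis at (0.547, 0.1615) and the cap's yaw at about -0.224. I'll turn the tool to match and go above the cap.

Request:
step_arm([
  {"offset": [0,0,0],"spin": 0.115},
  {"offset": [0,0,0],"spin": 0.115},
  {"offset": [0,0,0],"spin": 0.115},
  {"offset": [0,0,0],"spin": 0.115},
  {"offset": [0.0085,-0.0085,0.02],"spin": 0},
  {"offset": [0.0085,-0.0085,0.02],"spin": 0},
  {"offset": [0.0085,-0.0085,0.02],"spin": 0},
  {"offset": [0.0085,-0.0085,0.02],"spin": 0},
  {"offset": [0,0,0.01],"spin": 0},
  {"offset": [0,0,0],"spin": 0},
])

```text
time: 5.0
tool_pos: [0.5557, 0.1319, 0.1352]
tcp_rot: [3.086, -0.427, 0.011]
force: [-0.4, 0.2, -0.9]
width: -0.0002
```

Run:
```python
from st import *
st([.547,.1615,.095])
```

```text
t 5.0 p [0.5557 0.1319 0.1352] xyaw -0.275 F [-0.4  0.2 -0.9] w -0.0 j [-0.08  0.48 -0.29  1.86  0.22  0.84 -2.33]
to [0.547, 0.1615, 0.095] tool offset [-0.0169 -0.0272  0.0393]
```

Request:
step_arm([
  {"offset": [-0.008,-0.013,0],"spin": 0},
  {"offset": [-0.008,-0.013,0],"spin": 0},
  {"offset": [0,0,0],"spin": 0},
  {"offset": [0,0,0],"spin": -0.15},
  {"offset": [0,0,0],"spin": -0.15},
  {"offset": [0,0,0],"spin": -0.15},
  {"offset": [0,0,0],"spin": -0.15},
  {"offset": [0,0,0],"spin": -0.15},
  {"offset": [0,0,0],"spin": -0.15},
  {"offset": [0,0,0],"spin": -0.15},
])

```text
time: 6.25
tool_pos: [0.5476, 0.1652, 0.1397]
tcp_rot: [2.858, 1.231, 0.001]
force: [-1.1, -0.2, 0.4]
width: -0.0
```

Run:
```python
from st import *
st([.547,.1615,.095])
```

```text
t 6.25 p [0.5476 0.1652 0.1397] xyaw 0.813 F [-1.1 -0.2  0.4] w -0.0 j [ 0.06  0.52 -0.55  1.85  0.38  0.88 -1.44]
to [0.547, 0.1615, 0.095] tool offset [-0.0026  0.0009  0.0447]
```

Request:
step_arm([
  {"offset": [-0.003,0.001,0.015],"spin": 0},
  {"offset": [0,0,0.015],"spin": 0},
  {"offset": [0,0,0.01],"spin": 0},
  {"offset": [0,0,0.005],"spin": 0},
  {"offset": [0,0,0.004],"spin": 0},
  {"offset": [0,0,0.004],"spin": 0},
  {"offset": [0,0,0.004],"spin": 0},
  {"offset": [0,0,0.004],"spin": 0},
  {"offset": [0,0,0.004],"spin": 0},
  {"offset": [0,0,0.004],"spin": 0},
])

```text
time: 7.5
tool_pos: [0.5469, 0.1607, 0.0837]
tcp_rot: [2.851, 1.216, -0.001]
force: [-11.5, -4.4, 31.7]
width: -0.0002
```

Run:
```python
from st import *
st([.547,.1615,.095])
```

```text
t 7.5 p [0.5469 0.1607 0.0837] xyaw 0.806 F [-11.5  -4.4  31.7] w -0.0 j [ 0.02  0.59 -0.5   1.88  0.45  0.78 -1.5 ]
to [0.547, 0.1615, 0.095] tool offset [ 0.0004 -0.     -0.0113]
```

Request:
step_arm([
  {"offset": [0,0,-0.015],"spin": 0},
  {"offset": [0,0,-0.015],"spin": 0},
  {"offset": [0,0,-0.015],"spin": 0},
  {"offset": [0,0,-0.005],"spin": -0.01},
  {"offset": [0.011,-0.009,0],"spin": 0},
  {"offset": [0.011,-0.009,0],"spin": 0},
  {"offset": [0.011,-0.009,0],"spin": 0},
  {"offset": [0,0,0],"spin": 0},
  {"offset": [0,0,0],"spin": 0},
  {"offset": [0,0,0],"spin": 0},
])

```text
time: 8.75
tool_pos: [0.5489, 0.2095, 0.1336]
tcp_rot: [2.844, 1.233, -0.002]
force: [0.1, 0.2, -0.9]
width: 0.0
```

Run:
```python
from st import *
st([.5496,.204,.094])
p,d=ctrl.grab_frame('wrist');save('w3',p)
k=ctrl.calibration('wrist');v,u=np.mgrid[:400,:640]
P=np.stack([(u-k['cx'])/k['fx']*d,(v-k['cy'])/k['fy']*d,d],-1)-np.array(k['t']);W=P@np.array(k['R'])
m=(np.linalg.norm(W[...,:2]-[.547,.1615],axis=-1)<.02)&(W[...,2]<.11)&(d>0);print('cap z',m.sum(),np.median(W[m],0).round(4))
```

```text
t 8.75 p [0.5489 0.2095 0.1336] xyaw 0.818 F [ 0.1  0.2 -0.9] w 0.0 j [-0.03  0.55 -0.54  1.81  0.41  0.89 -1.52]
to [0.5496, 0.204, 0.094] tool offset [-0.0028  0.0028  0.0398]
cap z 1302 [0.5532 0.1598 0.0843]
```

View pics/w3.png

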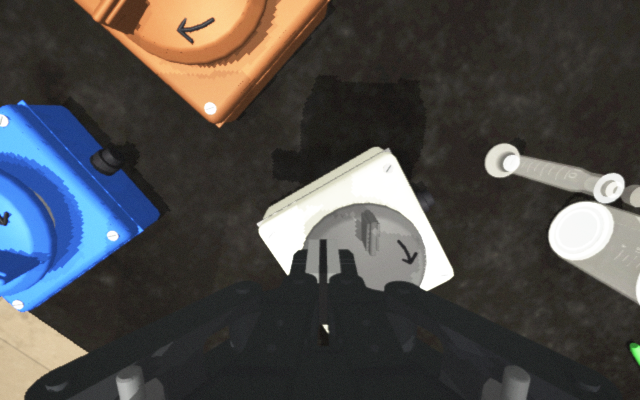

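The cap is latched at z = 0.084. The rib at (370,232) lies just to the right of the fingertips at (325,260). Next I lower beside its push face.

Request:
step_arm([
  {"offset": [-0.003,0.001,0.01],"spin": 0},
  {"offset": [0,0,0.01],"spin": 0},
  {"offset": [0,0,0.01],"spin": 0},
  {"offset": [0,0,0.008],"spin": 0},
  {"offset": [0,0,0],"spin": 0},
  {"offset": [0,0,0],"spin": 0},
  {"offset": [0,0.002,0],"spin": 0},
  {"offset": [0,0.002,0],"spin": 0},
  {"offset": [0,0.002,0],"spin": 0},
  {"offset": [0,0.002,0],"spin": 0},
])

```text
time: 10.05
tool_pos: [0.5547, 0.1978, 0.0936]
tcp_rot: [2.844, 1.23, -0.001]
force: [-0.0, 0.2, 0.7]
width: -0.0005
```

Run:
```python
from st import *
p,R=st([.547,.1615,.094])
```

```text
t 10.05 p [0.5547 0.1978 0.0936] xyaw 0.816 F [-0.   0.2  0.7] w -0.0 j [-0.04  0.6  -0.51  1.83  0.45  0.82 -1.54]
to [0.547, 0.1615, 0.094] tool offset [-0.0317  0.0192  0.0009]
```

Request:
step_arm([
  {"offset": [0.0016,0.003,-0.0003],"spin": 0.09},
  {"offset": [0.0016,0.003,-0.0003],"spin": 0.09},
  {"offset": [0.0016,0.003,-0.0003],"spin": 0.09},
  {"offset": [0.0016,0.003,-0.0003],"spin": 0.09},
  {"offset": [0.0016,0.003,-0.0003],"spin": 0.09},
  {"offset": [0.0016,0.003,-0.0003],"spin": 0.09},
  {"offset": [0,0,0],"spin": 0},
  {"offset": [0,0,0],"spin": 0},
  {"offset": [0,0,0],"spin": 0},
  {"offset": [0,0,0],"spin": 0},
])

```text
time: 11.3
tool_pos: [0.5699, 0.193, 0.0966]
tcp_rot: [3.08, 0.412, 0.012]
force: [-0.3, 1.0, 1.1]
width: -0.0
```

Run:
```python
from st import *
p,R=st([.547,.1615,.094])
```

```text
t 11.3 p [0.5699 0.193  0.0966] xyaw 0.266 F [-0.3  1.   1.1] w -0.0 j [-0.11  0.59 -0.38  1.8   0.34  0.81 -1.98]
to [0.547, 0.1615, 0.094] tool offset [-0.0304  0.0242  0.0033]
```

Request:
step_arm([
  {"offset": [0.001,0.003,0],"spin": 0.05},
  {"offset": [0.001,0.003,0],"spin": 0.05},
  {"offset": [0.001,0.003,0],"spin": 0.05},
  {"offset": [0.001,0.003,0],"spin": 0.05},
  {"offset": [0,0.0025,0],"spin": 0},
  {"offset": [0,0.0025,0],"spin": 0},
  {"offset": [0,0.0025,0],"spin": 0},
  {"offset": [0,0.0025,0],"spin": 0},
  {"offset": [0,0.0025,0],"spin": 0},
  {"offset": [0,0.0025,0],"spin": 0},
])

```text
time: 12.55
tool_pos: [0.5789, 0.1763, 0.1015]
tcp_rot: [3.122, 0.091, 0.03]
force: [-1.7, 8.8, 2.4]
width: -0.0001
```

Run:
```python
from st import *
p,R=st([.547,.1615,.094])
```

```text
t 12.55 p [0.5789 0.1763 0.1015] xyaw 0.059 F [-1.7  8.8  2.4] w -0.0 j [-0.11  0.58 -0.34  1.8   0.29  0.8  -2.11]
to [0.547, 0.1615, 0.094] tool offset [-0.0328  0.0128  0.0071]
```

Request:
step_arm([
  {"offset": [0,0.003,0.001],"spin": 0},
  {"offset": [0,0.004,0.001],"spin": 0},
  {"offset": [0,0.004,0],"spin": 0},
  {"offset": [0,0.004,0],"spin": 0},
  {"offset": [0,0.004,0],"spin": 0},
  {"offset": [0,0.004,0],"spin": 0},
  {"offset": [0,0.004,0],"spin": 0},
  {"offset": [0,0.004,0],"spin": 0},
  {"offset": [0,0.004,0],"spin": 0},
  {"offset": [0,0.004,0],"spin": 0},
])

```text
time: 13.8
tool_pos: [0.5784, 0.1762, 0.1025]
tcp_rot: [-3.104, -0.127, -0.048]
force: [-1.3, 11.7, 1.3]
width: -0.0001
```

Run:
```python
from st import *
st([.547,.1615,.094])
p,d=ctrl.grab_frame('wrist');save('w4',p)
k=ctrl.calibration('wrist');v,u=np.mgrid[:400,:640]
P=np.stack([(u-k['cx'])/k['fx']*d,(v-k['cy'])/k['fy']*d,d],-1)-np.array(k['t']);W=P@np.array(k['R'])
m=(np.linalg.norm(W[...,:2]-[.547,.1615],axis=-1)<.024)&(W[...,2]<.098)&(d>0);print('cap z',m.sum(),np.median(W[m],0).round(4))
m=(np.linalg.norm(W[...,:2]-[.547,.1615],axis=-1)<.05)&(W[...,2]>.105)&(W[...,2]<.116)&(d>0)
n,l,s,ce=cv2.connectedComponentsWithStats(m.astype(np.uint8))
for i in range(1,n):
    if s[i,4]>15: print('rib',s[i],W[l==i].mean(0).round(4))
```

```text
t 13.8 p [0.5784 0.1762 0.1025] xyaw 0.081 F [-1.3 11.7  1.3] w -0.0 j [-0.05  0.57 -0.37  1.82  0.26  0.76 -2.04]
to [0.547, 0.1615, 0.094] tool offset [-0.0328  0.0124  0.007 ]
cap z 456 [0.5618 0.1515 0.0917]
rib [308 239  30   9 227] [0.5893 0.1767 0.1116]
rib [338 238  22  36 344] [0.5862 0.1634 0.1102]
rib [293 249  15   7  69] [0.5845 0.1862 0.1129]
```

View pics/w4.png

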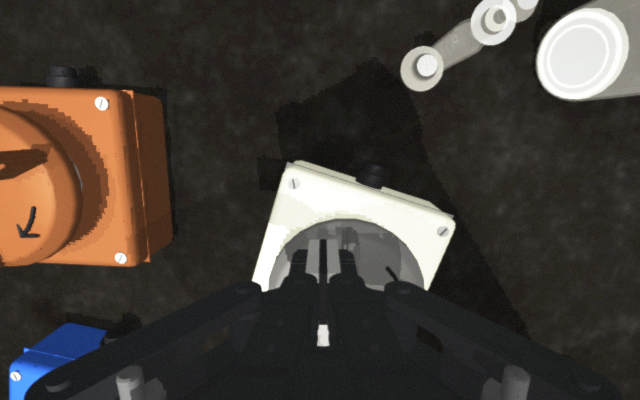

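The arm stalled at 12 N with the rib at about 3°, a turn of roughly 0.77 rad. The cap is up at z = 0.092. I'll back off a little, lift, and head for the reset button.

Request:
step_arm([
  {"offset": [0,-0.004,0],"spin": 0},
  {"offset": [0,-0.003,-0.005],"spin": 0},
  {"offset": [0,0,-0.02],"spin": 0},
  {"offset": [0,0,-0.03],"spin": 0},
  {"offset": [0,0,-0.03],"spin": 0},
  {"offset": [-0.01,0.05,0],"spin": 0},
  {"offset": [-0.01,0.05,0],"spin": 0},
  {"offset": [-0.01,0.05,0],"spin": 0},
  {"offset": [-0.01,0.05,0],"spin": 0},
  {"offset": [0,0.04,0],"spin": 0},
])

```text
time: 15.1
tool_pos: [0.5542, -0.0782, 0.1912]
tcp_rot: [-3.117, -0.122, -0.053]
force: [0.4, -0.1, -0.1]
width: 0.0001
```

Run:
```python
from st import *
p,R=st([.4955,-.176,.12])
```

```text
t 15.1 p [ 0.5542 -0.0782  0.1912] xyaw 0.078 F [ 0.4 -0.1 -0.1] w 0.0 j [ 0.39  0.38 -0.36  1.87  0.14  0.89 -1.53]
to [0.4955, -0.176, 0.12] tool offset [-0.0686  0.0943  0.067 ]
```

Request:
step_arm([
  {"offset": [-0.018,0.023,0],"spin": 0},
  {"offset": [-0.018,0.023,0],"spin": 0},
  {"offset": [-0.018,0.023,0],"spin": 0},
  {"offset": [-0.018,0.023,0],"spin": 0},
  {"offset": [0,0,0],"spin": 0},
  {"offset": [0,0,0],"spin": 0},
  {"offset": [0,0,0],"spin": 0},
  {"offset": [0,0,0],"spin": 0},
  {"offset": [0,0,0],"spin": 0},
  {"offset": [0,0,0],"spin": 0},
])

```text
time: 16.35
tool_pos: [0.4855, -0.1883, 0.1944]
tcp_rot: [-3.127, -0.103, -0.058]
force: [-0.4, 0.9, -0.3]
width: -0.0001
```

Run:
```python
from st import *
p,R=st([.4955,-.176,.085])
p,d=ctrl.grab_frame('wrist');save('w5',p)
k=ctrl.calibration('wrist');v,u=np.mgrid[:400,:640]
P=np.stack([(u-k['cx'])/k['fx']*d,(v-k['cy'])/k['fy']*d,d],-1)-np.array(k['t']);W=P@np.array(k['R'])
m=(np.linalg.norm(W[...,:2]-[.4955,-.176],axis=-1)<.03)&(W[...,2]>.066)&(W[...,2]<.08)&(d>0)
print(m.sum(),W[m].mean(0).round(4),cv2.minEnclosingCircle(W[m][:,:2].astype(np.float32)))
pt,dt=ctrl.grab_frame('top');save('top2',pt)
a=pt[170:250,250:340];b=p[100:260,230:410]
cv2.imwrite('pics/mix.png',np.hstack([cv2.resize(a[:,:,::-1],(450,400)),cv2.resize(b[:,:,::-1],(350,400))]))
for r in ctrl.landmark_of('wrist','reset_button_top'): print(r['conf'],onz('wrist',*r['at'],.072).round(4))
m=dt>0
k=ctrl.calibration('top')
P=np.stack([(u-k['cx'])/k['fx']*dt,(v-k['cy'])/k['fy']*dt,dt],-1)-np.array(k['t']);W=P@np.array(k['R'])
m=(np.linalg.norm(W[...,:2]-[.547,.1615],axis=-1)<.02)&(dt>0);print('cap z',np.median(W[m],0).round(4))
```

```text
t 16.35 p [ 0.4855 -0.1883  0.1944] xyaw 0.066 F [-0.4  0.9 -0.3] w -0.0 j [ 0.6   0.31 -0.33  1.96  0.1   0.87 -1.28]
to [0.4955, -0.176, 0.085] tool offset [ 0.0067 -0.0104  0.1098]
778 [ 0.4955 -0.1786  0.0719] ((0.49480414390563965, -0.17861896753311157), 0.013996835798025131)
0.8 [ 0.494  -0.1819  0.072 ]
cap z [0.5474 0.1612 0.0911]
```

View pics/mix.png

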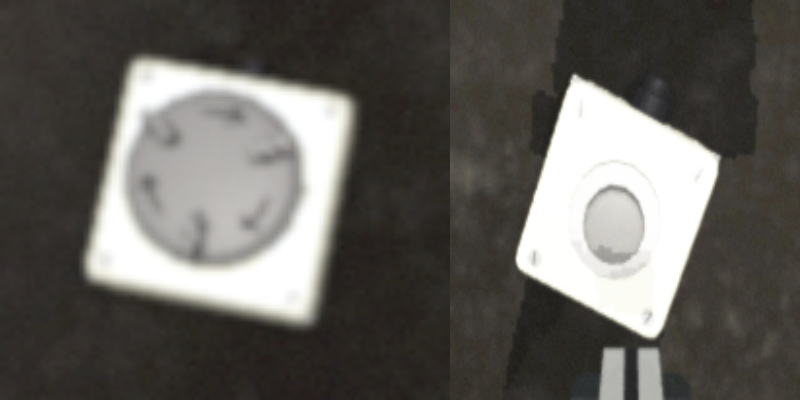

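The cap is up and has turned back. The reset button is at (0.495, -0.1786). I go down to it.

Request:
step_arm([
  {"offset": [0.003,-0.004,0.02],"spin": 0},
  {"offset": [0.003,-0.004,0.02],"spin": 0},
  {"offset": [0,0,0.02],"spin": 0},
  {"offset": [0,0,0.02],"spin": 0},
  {"offset": [0,0,0.01],"spin": 0},
  {"offset": [0,0,0],"spin": 0},
  {"offset": [0,0,0],"spin": 0},
  {"offset": [0,0,0],"spin": 0},
  {"offset": [0,0,0],"spin": 0},
  {"offset": [0,0,0],"spin": 0},
])

```text
time: 17.75
tool_pos: [0.4967, -0.18, 0.105]
tcp_rot: [-3.13, -0.101, -0.066]
force: [-0.5, -0.5, 0.9]
width: 0.0
```

Run:
```python
from st import *
p,R=st([.495,-.1786,.076])
```

```text
t 17.75 p [ 0.4967 -0.18    0.105 ] xyaw 0.064 F [-0.5 -0.5  0.9] w 0.0 j [ 0.54  0.45 -0.3   2.01  0.17  0.67 -1.36]
to [0.495, -0.1786, 0.076] tool offset [-0.0029 -0.0012  0.0289]
```

Request:
step_arm([
  {"offset": [-0.003,-0.001,0.012],"spin": 0},
  {"offset": [0,0,0.012],"spin": 0},
  {"offset": [0,0,0.006],"spin": 0},
  {"offset": [0,0,0.004],"spin": 0},
  {"offset": [0,0,0.004],"spin": 0},
  {"offset": [0,0,0.004],"spin": 0},
  {"offset": [0,0,0.004],"spin": 0},
  {"offset": [0,0,0.004],"spin": 0},
  {"offset": [0,0,0.004],"spin": 0},
  {"offset": [0,0,0.004],"spin": 0},
])

```text
time: 19.0
tool_pos: [0.4949, -0.1789, 0.0654]
tcp_rot: [-3.139, -0.101, -0.054]
force: [-13.4, 4.1, 41.1]
width: 0.0
```

Run:
```python
from st import *
p,R=st([.495,-.1786,.066])
```

```text
t 19.0 p [ 0.4949 -0.1789  0.0654] xyaw 0.065 F [-13.4   4.1  41.1] w 0.0 j [ 0.51  0.51 -0.27  2.03  0.21  0.6  -1.4 ]
to [0.495, -0.1786, 0.066] tool offset [ 0.0002 -0.0003 -0.0006]
```

The button is fully down on its hard stop. I'll lift clear.

Request:
step_arm([
  {"offset": [0,0,-0.01],"spin": 0},
  {"offset": [0,0,-0.015],"spin": 0},
  {"offset": [0,0,-0.02],"spin": 0},
  {"offset": [0,0,-0.03],"spin": 0},
  {"offset": [0,0,-0.03],"spin": 0},
  {"offset": [-0.015,0,-0.02],"spin": 0},
  {"offset": [-0.015,0,0],"spin": 0},
  {"offset": [0,0,0],"spin": 0},
  {"offset": [0,0,0],"spin": 0},
  {"offset": [0,0,0],"spin": 0},
])

```text
time: 20.25
tool_pos: [0.4597, -0.1805, 0.1933]
tcp_rot: [-3.138, -0.102, -0.055]
force: [0.6, -0.0, 0.2]
width: -0.0001
```

Run:
```python
from st import *
st()
v,u=np.mgrid[:400,:640]
def cloud(c):
    p,d=ctrl.grab_frame(c);k=ctrl.calibration(c);save('f_'+c,p)
    P=np.stack([(u-k['cx'])/k['fx']*d,(v-k['cy'])/k['fy']*d,d],-1)-np.array(k['t']);return P@np.array(k['R']),d
W,d=cloud('wrist')
m=(np.linalg.norm(W[...,:2]-[.495,-.1786],axis=-1)<.011)&(W[...,2]<.1)&(d>0);print('reset z',m.sum(),np.median(W[m],0).round(4))
W,d=cloud('top')
m=(np.linalg.norm(W[...,:2]-[.547,.1615],axis=-1)<.02)&(d>0);print('cap z',np.median(W[m],0).round(4))
for q in('beaker_50b','bung_1','cylinder_10','marker_green'):
    for r in ctrl.landmark_of('top',q)[:1]: print(q,np.round(r['at']))
```

```text
t 20.25 p [ 0.4597 -0.1805  0.1933] xyaw 0.065 F [ 0.6 -0.   0.2] w -0.0 j [ 0.6   0.26 -0.33  2.02  0.1   0.84 -1.28]
reset z 541 [ 0.4951 -0.1787  0.0723]
cap z [0.5474 0.1611 0.0912]
beaker_50b [351. 152.]
bung_1 [352. 247.]
cylinder_10 [306. 158.]
marker_green [432. 159.]
```

```bash
python3 -c "
from cell import ctrl
print(ctrl.finish_job())"
```

```text
the job is handed in; nothing more can be done
None
```

The emergency-stop check is done in the order asked and handed in at about 20 s of the 64 s allowed. I used the white station and left the blue and brown look-alikes alone.

- **Press:** I pressed the mushroom in with the shut fingers to its hard stop at about 32 N. The cap then read z = 0.084, which is latched.
- **Twist:** I pushed one rib clockwise from its push face only, with no gripping. The arm stalled against the stop at about 12 N after roughly 0.77 rad, and the cap read about 0.092 (up). The spring then turned it back.
- **Reset:** I pressed the button to its hard stop at about 41 N, with the fingertip at z = 0.0654, and released it. It sprang back to 0.0723.

**Last checks:** the cap was still up at 0.091, the reset button was up, and the robot was clear of everything.

The beaker and cylinder showed within 2 pixels of their first positions in the top view. The bung's reading differed by 3 pixels, probably network noise, since its first reading had low confidence and the arm only passed well above it. I have no earlier reading to compare the marker with, but the arm never went near it.

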